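# Fit the flask tray to the shaker and lock it with the ball-lock pin

### The arm

A 6-joint arm with a two-finger parallel gripper is mounted at the origin on the work surface. World frame = base frame: x ahead of the robot, y to its left, z up, the work surface at z = 0. Lengths are in mm, angles in degrees, forces in N, time in s.
With the tool pointing down it reaches from about 350 to 850 mm from the base axis. Payload 8.1 kg.
Tool frame: the origin (TCP) lies at the centre of the arm's flange, where the gripper is bolted on; the fingertips stand 173 mm ahead of it and the grasp point (between the pads) lies 155 mm ahead of it; z points along the fingers, y is the line along which they close (so a half turn about z gives the same grasp; the last joint's range is limited). The gripper opens to 85 mm and grips with 20 to 120 N. Pads are 22 mm wide; open, the fingers measure 114 mm over their backs; the gripper's body (76 mm by 85 mm) begins 54 mm behind the grasp point. The pads swing forward as they close: fully open they stand 13 mm farther back than shut.
Start: joints at [-77.945, 7.471, 85.268, -0, 87.261, -4.893], TCP at [174.924, -573.941, 404.692] pointing down, gripper open.
Joint ranges: [-169.43, 169.43], [-51.17, 129.36], [1.28, 143.12], [-76.62, 256.62], [0, 156.53], [-152.29, 152.29]. Speed limits (degrees/s): [136.94, 136.94, 159.86, 180, 180, 180].

### API

Orientations are given as [roll, pitch, yaw] about the fixed x, y, z axes, in that order (R = Rz(yaw) Ry(pitch) Rx(roll)).
In Python, from bench import * gives the robot as it stands.
- The arm moves only by the shell command python3 -m jog 'ROWS' [FORCE]. ROWS is text: rows parted by semicolons, each of 7 numbers parted by spaces: the shift along the tool's x, y, z scaled (see below), then the turn, a rotation vector about the tool's x, y, z scaled (see below), then the closure, from -1 (fully open) to 1 (shut). In form: tx ty tz wx wy wz hand; .... A call has 1 to 5 rows; each row shifts and turns the commanded pose from where the row before left it, along the tool's axes as they then stand; what a row does not reach is not made up. The controller multiplies each number of a shift by 0.1 m and each number of a turn by 60 degrees. A row lasts 1/8 s, in which the tool goes at most 62.5 mm and 10.7 degrees, less where a joint would pass 70% of its speed; a pose out of reach is approached as far as the arm can. A call with a number of a shift or a turn outside -1 to 1 is refused whole. A call with a gripper value outside its range is refused whole. The fingers move at their own pace and stop on an object; FORCE is the grip in N (left out, the last holds). Time passes only in rows, so rows that do not move let the fingers close. It gives the time, the measured TCP pose, the force, the opening and the grip force at its end, in the units of the state.
- sense(): the state, without advancing time (a new reading comes with each control period).
- snapshot(name): name is "scene" or "top" or "wrist"; returns a dict with "img" (384x512x3 uint8, red, green, blue), "fx", "fy", "cx", "cy" (pixels), "dist" ([k1, k2, p1, p2, k3] as OpenCV has them; the pictures are not rectified), "extrinsics" (4x4, takes a point from camera to world coordinates). Camera axes: x right, y down, z forward; pixel columns grow to the right and rows downward; lengths in mm; the calibration is good to about 2 mm. A picture is of the moment at which its call begins. There is no depth.
- hand_in(): hands the job in; it is judged then, once.
The state is a dict: "time": time; "joint_pos": joint angles; "qd": joint speeds; "joint_efforts": joint torques, N m; "tool_pos": TCP position; "tcp_rot": TCP orientation; "ft_force": force on the tool from outside, world axes, zero at the start; "wrist_torque": the same for the moment, N m; "finger_gap": finger opening in mm; "grip_force": force on a finger pad.
Only numpy, scipy, OpenCV 4.12 (cv2) and the standard library are available. Lean on these libraries where they do the work, as an engineer would, in place of code of your own. Each camera call takes 0.05 s, during which the arm holds its last target. There are 200 camera calls.

### The job

Fit the empty flask tray to the orbital shaker: turn it end for end so that its tongue leads, and slide it along the guide rails until its end plate is up against the rails. Then stand the ball-lock pin (the one with a thumb button, in the grey accessory block) in the hole of the bridge and press it down by its button, through bridge, tongue and carriage, until its collar is down on the bridge; let go, so that the button springs out and the balls lock it. Leave the other pin, the flasks, the beaker and the stopper where they are.

Things in the scene. Friction and masses are not known exactly. Their poses are not given: they have to be found in the camera images.
- shaker: Orbital shaker, white housing 220 x 220 mm, fixed. Origin on the bench; x = the way the tray slides in, y across, z up. On top a bare aluminium carriage plate: x -170 to +105, y +-75 mm, upper face z = 100, 6 mm thick. From x = -170 to -60 it is an open shelf to set the tray down on (only flush screws in it). The last 50 mm overhang the housing, free below.
- rail_mouth (a point): Middle of the rails' mouth, on the carriage plate, at shaker (-60, 0, 100) mm, axes as the shaker's. Two fixed aluminium guide rails run from here to x = 55, 14 mm high: flared lead-in from |y| = 64 at the mouth to 57 at x = -45, then inner faces at |y| = 57 and a lip reaching inward to |y| = 50, its underside 10 mm above the plate. The tray's 110 mm wide, 5 mm thick floor slides under the lips.
- bridge_hole (a point): Centre of the upper mouth of the upright 16 mm hole in the bridge, at shaker (80, 0, 127) mm, axes as the shaker's. The bridge is a fixed block behind the rails, x 62 to 98, y +-30, z 111 to 127 mm, on two feet (|y| 22 to 30); the tray's tongue goes under it. In line below, the carriage plate (z 94 to 100) has a 16 mm hole too, then free air.
- tray_home (a point): Point of the carriage, at shaker (0, 0, 100) mm, where tray_base lies when the tray is fully home; axes as the shaker's.
- tray_base (a point): Loose aluminium flask tray, about 0.42 kg: middle of its flat underside. x towards its tongue end, z up. Floor x -60 to +60, y +-55, 5 mm thick, corners at the tongue end cut off by 12 mm; tongue x 60 to 98 mm, 36 mm wide, 5 mm thick; side walls at |y| 44 to 47, 15 mm high; wire flask clips up to 36 mm high around (+-34, +-22). Starts the wrong way round on the bench.
- tray_end (a point): Middle of the outer face of the tray's upright end plate, at tray (-65, 0, 16) mm, axes as tray_base. The plate is 5 mm thick, 142 mm wide, 32 mm high (from the underside up), wider than the rails' 128 mm mouth, so only the tongue end enters; home, its inner face rests on the rail ends. It can be pushed here.
- tray_handle (a point): Centre of the tray's black carrying handle, at tray (0, 0, 62) mm, axes as tray_base: a square bar 12 x 12 mm that runs across the tray (along y), 64 mm free between two posts at |y| 32 to 44.
- tray_hole (a point): Centre of the 20 mm hole in the tray's tongue, on its upper face, at tray (80, 0, 5) mm.
- block: Grey accessory block 50 x 110 x 60 mm, fixed, origin under its centre. Two upright bores 23 mm wide at y = +30 and -30 mm in its top (z = 60); a pin hangs by its collar in each, either pin in either bore; lift it 52 mm or more to clear.
- pin_head (a point): Loose steel ball-lock pin, about 0.14 kg. Point on its axis 20 mm above the underside of its collar; z up along the pin. Collar 31 mm across, 4 mm thick; dark round head 26 mm across, from 4 to 32 mm above the collar's underside; thumb button in the head's top. Shank below the collar 14 mm across.
- pin_balls (a point): Point on the pin's axis 37 mm below the collar's underside: four locking balls, 20 mm across them and 5 mm high when out; in with the button pressed 4.5 mm, else they cannot be forced in. Nose below tapers to 8.4 mm, end 50 mm below the collar. With the button free the pin stands in a 16 mm hole on its balls, nose in, collar 39.5 mm above the rim; pressing the button then drives it down.
- pin_collar (a point): Point on the ball-lock pin's axis at the underside of its collar; axes as pin_head. When home it lies at bridge_hole.
- button_top (a point): Centre of the flat top of the pin's thumb button, 14 mm across: 40 mm above the collar's underside when free, 34 mm when fully in (it then stands 2 mm out of the head).
- pin_button (a joint): How far the thumb button is pressed in, m: 0 free, 0.006 fully in. A spring returns it: 1.8 N to start, 6 N fully in. The balls move in 0.7 mm for each mm of it. In a 16 mm hole they let the pin pass from about 3 mm on.
- t_pin: Plain steel pin with a black T-handle (54 mm bar, 30 mm above its collar) and no button, loose in the accessory block; not used. Origin on its axis at the underside of its collar.
- flask_a: Conical glass flask with rubber stopper, 64 mm base, 121 mm high, loose bystander; origin under its centre.
- flask_b: Conical glass flask, open top, 82 mm base, 138 mm high, loose bystander; origin under its centre.
- beaker: Glass beaker, 70 mm wide, 90 mm high, loose bystander; origin under its centre.
- stopper: Rubber stopper, 36 mm wide, 30 mm high, loose bystander; origin under its centre.
Not all that is in view belongs to the job. Leave any blue look-alike of the part that bears pin_head alone.

How it is judged (in metres and radians):
On the way, in this order (a step that is already met when the one before it is completed fails the run):
1. the tray is home: tongue first in the rails, flat on the carriage, its end plate within 4 mm of the rail ends (x of tray_base in the frame of shaker between -0.004 and 0.003 m and x of tray_hole in the frame of shaker above 0.07 m and horizontal distance between tray_hole and bridge_hole below 0.006 m and z of tray_base in the frame of tray_home below 0.003 m and angle between tray_base's own z axis and vertical below 0.04 rad), for 0.2 s.
2. the pin's button is held in (2 mm or more) while its nose is in the bridge's hole and its collar is still at least 10 mm above the bridge (value of joint pin_button above 0.002 m and horizontal distance between pin_collar and bridge_hole below 0.012 m and z of pin_collar in the frame of bridge_hole between 0.01 and 0.0425 m), for 0.1 s.
At the end, for the whole second after the job is handed in: Tray flat on the carriage, tongue under the bridge, end plate within 5 mm of the rail ends; ball-lock pin upright through it, collar within 2.5 mm of the bridge and 4 mm of the hole's centre, button out (under 1.5 mm in), so balls out under the carriage; both at rest (x of tray_base in the frame of shaker between -0.005 and 0.003 m and x of tray_hole in the frame of shaker above 0.07 m and z of tray_base in the frame of tray_home below 0.003 m and angle between tray_base's own z axis and vertical below 0.04 rad and horizontal distance between pin_collar and bridge_hole below 0.004 m and z of pin_collar in the frame of bridge_hole between -0.003 and 0.0025 m and angle between pin_collar's own z axis and vertical below 0.08 rad and value of joint pin_button below 0.0015 m and linear speed of each of tray, pin below 0.02 m/s); the robot touches nothing.
It fails at once if the T-handled pin is moved more than 30 mm (distance of t_pin from where it was at the start of the episode above 0.03 m).
It fails at once if a flask, the beaker or the stopper is moved more than 30 mm (distance of any of flask_a, flask_b, beaker, stopper from where it was at the start of the episode above 0.03 m).
It fails at once if a flask is tipped over (angle between any of flask_a, flask_b's own z axis and vertical above 0.5 rad).
It also fails if it takes over 72 s, if anything falls off the work surface, if the arm or the gripper's body presses on something with over 40 N, if the wrist force passes 120 N, or if a joint passes its speed limit or range.

## Working session

There is one attempt and no reset: what is moved stays moved. The work goes in short steps, Python scripts to look and compute and a shell command to move; the robot and the scene stay as the last step left them, time stands still between calls to the robot, and variables do not carry over. Pictures are saved under pics/ and viewed, at most 13 in all, crops included, and the job is handed in when it is done.

```bash
ls; mkdir -p pics
cat > h.py <<'E'
from bench import *
import numpy as np, cv2
from scipy.spatial.transform import Rotation as R
def shot(n,f=None):
    s=snapshot(n)
    if f: cv2.imwrite('pics/'+f,cv2.cvtColor(s['img'],cv2.COLOR_RGB2BGR))
    return s
def ray(s,uv):
    K=np.array([[s['fx'],0,s['cx']],[0,s['fy'],s['cy']],[0,0,1]],float)
    p=cv2.undistortPoints(np.array(uv,float).reshape(-1,1,2),K,np.array(s['dist'],float)).reshape(-1,2)
    E=np.array(s['extrinsics']); d=np.c_[p,np.ones(len(p))]@E[:3,:3].T
    return E[:3,3],d
def onz(s,uv,z):
    o,d=ray(s,uv); z=np.broadcast_to(z,len(d)); return o+d*((z-o[2])/d[:,2])[:,None]
def proj(s,P):
    K=np.array([[s['fx'],0,s['cx']],[0,s['fy'],s['cy']],[0,0,1]],float)
    E=np.linalg.inv(np.array(s['extrinsics'])); 
    return cv2.projectPoints(np.array(P,float).reshape(-1,1,3),cv2.Rodrigues(E[:3,:3])[0],E[:3,3],K,np.array(s['dist'],float))[0].reshape(-1,2)
E
python3 - <<'E'
from h import *
a=shot('scene')['img'];s=shot('top');b=s['img']
cv2.imwrite('pics/a.png',cv2.resize(a[:,:,::-1],(800,600)))
cv2.imwrite('pics/b.png',cv2.resize(b[:,:,::-1],(800,600)))
print(s['extrinsics'],s['fx'],sense())
E
```

```text
pics
[[-1.40114035e-03 -9.79932027e-01  1.99327018e-01  3.53234610e+02]
 [-9.99945490e-01 -6.89431475e-04 -1.04183566e-02  6.20717372e+01]
 [ 1.03467036e-02 -1.99330750e-01 -9.79877644e-01  1.36570787e+03]
 [ 0.00000000e+00  0.00000000e+00  0.00000000e+00  1.00000000e+00]] 367.80295615691665 {'time': 0.1, 'joint_pos': array([-7.79440876e+01,  7.51173472e+00,  8.53236661e+01, -1.46748772e-04,
        8.72612743e+01, -4.89475712e+00]), 'qd': array([ 0.01554819, -0.02518619, -0.24823796,  0.0697369 , -0.00493204,
        0.0517864 ]), 'joint_efforts': array([ 1.41408305e-03, -5.70952463e+01, -5.01941764e+01, -1.26842997e-04,
        8.10216326e-03, -4.74780313e-05]), 'tool_pos': array([ 174.88961397, -573.73010034,  403.73313589]), 'tcp_rot': array([-1.79903665e+02, -8.10283420e-03,  1.69506698e+01]), 'ft_force': array([ 0.22681839, -0.43887194, -0.5547233 ]), 'wrist_torque': array([-0.06881088,  0.02583217, -0.008561  ]), 'grip_force': 0.0, 'finger_gap': 85.53740068365563}
```

View pics/a.png

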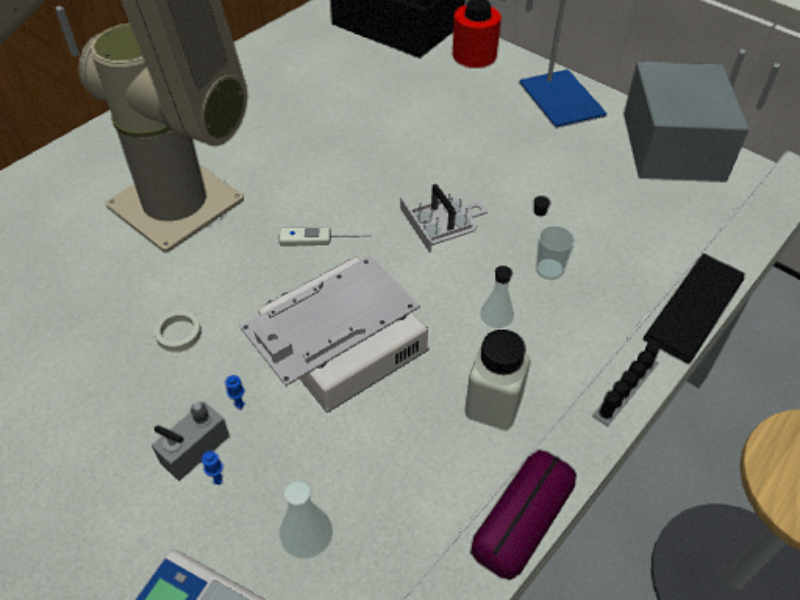

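View pics/b.png

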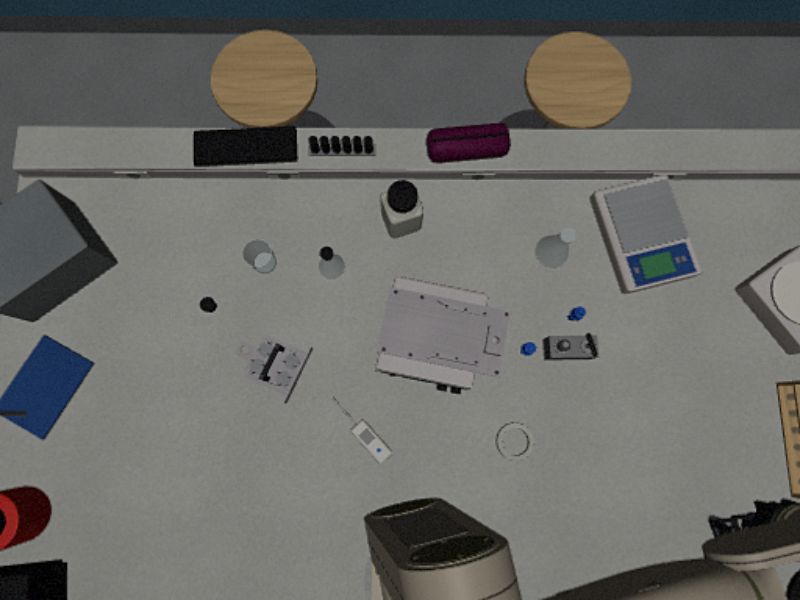

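The scene view shows the grey accessory block with the dark-headed pin at (200,412) and the T-pin at (168,434). There are two blue look-alikes at (235,390) and (212,465). In the top view the tray handle is at about (273,362) with its tongue at (243,350), and the carriage is around (445,333) with its bridge at (494,342). Next I'll get coarse world positions.

Run:
```python
from h import *
s=shot('top')
k=.64
for n,(u,v),z in [('pl',(393,288),100),('pr',(510,311),100),('br',(497,376),100),('bl',(380,354),100),('bridgehole',(494,341),127),('handle',(273,362),62),('handA',(280,345),62),('handB',(265,380),62),('tongue',(243,350),5),('endA',(311,347),32),('endB',(289,401),32),('pin',(564,345),100),('T',(592,345),90),('blk',(571,347),60),('blue1',(529,348),20),('blue2',(577,313),20),('flaskb',(553,250),0),('flaska',(332,265),0)]:
    print(n,onz(s,[(u*k,v*k)],z)[0].round())
```

```text
pl [633.  60. 100.]
pr [ 580. -203.  100.]
br [ 436. -168.  100.]
bl [484.  88. 100.]
bridgehole [ 509. -159.  127.]
handle [470. 330.  62.]
handA [508. 316.  62.]
handB [430. 347.  62.]
tongue [503. 414.   5.]
endA [507. 250.  32.]
endB [384. 296.  32.]
pin [ 504. -319.  100.]
T [ 505. -385.   90.]
blk [ 504. -347.   60.]
blue1 [ 506. -260.   20.]
blue2 [ 590. -379.   20.]
flaskb [ 751. -336.    0.]
flaska [712. 209.   0.]
```

Run:
```python
from h import *
w=shot('wrist'); st=sense()
T=np.eye(4);T[:3,:3]=R.from_euler('xyz',st['tcp_rot'],degrees=True).as_matrix();T[:3,3]=st['tool_pos']
print(np.linalg.inv(T)@w['extrinsics'],w['fx']);cv2.imwrite('pics/w0.png',w['img'][:,:,::-1])
```

```text
[[-1.60667024e-04 -9.54460536e-01 -2.98337158e-01  7.57100697e+01]
 [ 9.99999506e-01  1.39143561e-04 -9.83699060e-04  3.82107720e-01]
 [ 9.80413627e-04 -2.98337169e-01  9.54460042e-01  2.97473107e+01]
 [ 0.00000000e+00  0.00000000e+00  0.00000000e+00  1.00000000e+00]] 290.3985337114731
```

```bash
python3 -m jog '0.49 -0.285 -0.05 0 0 0 -1;0.49 -0.285 -0.05 0 0 0 -1;0.49 -0.285 -0.05 0 0 0 -1;0.49 -0.285 -0.05 0 0 0 -1;0.49 -0.285 -0.05 0 0 0 -1' 60; python3 -m jog '0.49 -0.285 -0.05 0 0 0 -1;0.49 -0.285 -0.05 0 0 0 -1;0.49 -0.285 -0.05 0 0 0 -1;0.49 -0.285 -0.05 0 0 0 -1;0 0 0 0 0 0 -1'
python3 - <<'E'
from h import *
w=shot('wrist'); 
cv2.imwrite('pics/w1.png',cv2.resize(w['img'][:,:,::-1],(800,600)))
np.save('w1.npy',w,allow_pickle=True)
E
```

```text
time: 0.82
tool_pos: [368.6, -364.7, 429.8]
tcp_rot: [180.0, -0.0, 16.9]
ft_force: [0.8, -0.0, -0.2]
finger_gap: 85.3
grip_force: 0.0
time: 1.45
tool_pos: [524.0, -196.8, 449.8]
tcp_rot: [-180.0, -0.1, 17.2]
ft_force: [-0.6, -0.2, -0.7]
finger_gap: 85.6
grip_force: 0.0
```

View pics/w1.png

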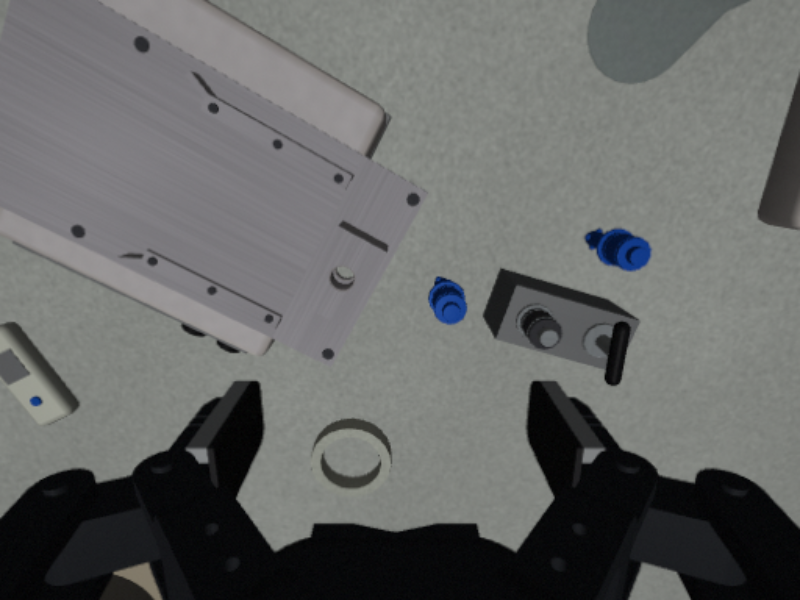

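The wrist view shows the bridge hole at (343,275) and the carriage corners at (427,190) and (332,362). The pin candidates are:
- Round grey head with a button, in the block: (542,328)
- T-bar pin in the block: (617,352)
- Blue look-alikes: (447,300) and (625,250)

The round grey head in the grey block fits the description. I'll confirm it in a crop.

Run:
```python
from h import *
w=np.load('w1.npy',allow_pickle=True).item(); b=w['img'][:,:,::-1]
c1=b[165:255,305:420]; c2=b[110:240,170:280]
c1=cv2.resize(c1,None,fx=3.4,fy=3.4,interpolation=3); c2=cv2.resize(c2,None,fx=3.6,fy=3.6,interpolation=3)
m=np.zeros((max(c1.shape[0],c2.shape[0]),c1.shape[1]+c2.shape[1],3),np.uint8);m[:c1.shape[0],:c1.shape[1]]=c1;m[:c2.shape[0],c1.shape[1]:]=c2
cv2.imwrite('pics/c1.png',m);print(c1.shape,m.shape)
```

```text
(306, 391, 3) (468, 787, 3)
```

View pics/c1.png

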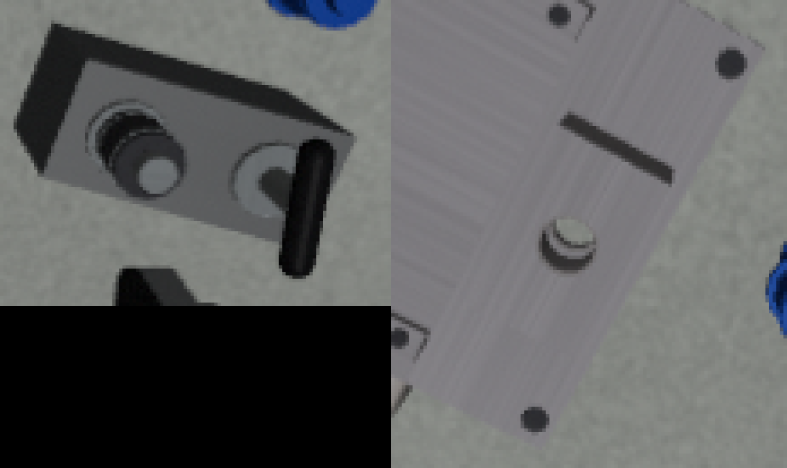

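The crop confirms it. The left pin has a round grey head with a light button on top at crop (159,176), and the right one is the T-handle. The bridge hole is at crop (568,244). Now the poses.

Run:
```python
from h import *
w=np.load('w1.npy',allow_pickle=True).item()
g=cv2.cvtColor(w['img'],cv2.COLOR_RGB2GRAY)
H=onz(w,[(219.3,177.8)],127)[0]
sc=onz(w,[(264.4,127.5),(210,226.4),(90.9,28.2),(49.9,147.8)],100)
print('hole',H.round(1));print(sc.round(1))
for a,b in((0,1),(2,3),):
  d=sc[a]-sc[b];print('yaw from y',np.degrees(np.arctan2(d[1],d[0]))-90)
for a,b in((0,2),(1,3)):
  d=sc[a]-sc[b];print('yaw from x',np.degrees(np.arctan2(d[1],d[0])))
print('button',onz(w,[(351.8,216.8)],100)[0].round(1),'head',onz(w,[(349.1,213.5)],92)[0].round(1))
yaw=np.radians(np.degrees(np.arctan2(*(sc[0]-sc[1])[[1,0]]))-90)
X=np.array([np.cos(yaw),np.sin(yaw)]);Y=np.array([-X[1],X[0]])
print('screws in shaker frame rel hole', [(round((p[:2]-H[:2])@X+80,1),round((p[:2]-H[:2])@Y,1)) for p in sc])
```

```text
hole [ 512.9 -164.   127. ]
[[ 573.8 -194.8  100. ]
 [ 443.8 -168.3  100. ]
 [ 613.    -4.9  100. ]
 [ 483.    22.   100. ]]
yaw from y -101.53256997177935
yaw from y -101.70178121212476
yaw from x -101.65264334841783
yaw from x -101.62217365633592
button [ 505.7 -325.4  100. ] head [ 506.5 -324.4   92. ]
screws in shaker frame rel hole [(np.float64(98.0), np.float64(65.8)), (np.float64(98.0), np.float64(-66.8)), (np.float64(-95.9), np.float64(66.2)), (np.float64(-96.3), np.float64(-66.5))]
```

```bash
for i in 1; do python3 -m jog '0.113 -0.578 0 0 0 0 -1;0.113 -0.578 0 0 0 0 -1;0.113 -0.578 0 0 0 0 -1;0.113 -0.578 0 0 0 0 -1;0.113 -0.578 0 0 0 0 -1'; python3 -m jog '0.113 -0.578 0 0 0 0 -1;0.113 -0.578 0 0 0 0 -1;0.113 -0.578 0 0 0 0 -1;0.113 -0.578 0 0 0 0 -1;0 0 0.05 0 0 -0.168 -1'
python3 -m jog '0 0 0.05 0 0 -0.168 -1;0 0 0.05 0 0 -0.168 -1;0 0 0.05 0 0 -0.168 -1;0 0 0.05 0 0 -0.168 -1;0 0 0.05 0 0 -0.168 -1'
python3 -m jog '0 0 0.05 0 0 -0.168 -1;0 0 0.05 0 0 -0.168 -1;0 0 0.05 0 0 -0.168 -1;0 0 0.05 0 0 -0.168 -1;0 0 0.05 0 0 -0.168 -1'
python3 -m jog '0 0 0.05 0 0 -0.168 -1;0 0 0.05 0 0 -0.168 -1;0 0 0.05 0 0 -0.168 -1;0 0 0 0 0 0 -1'; done
python3 - <<'E'
from h import *
w=shot('wrist'); 
cv2.imwrite('pics/w2.png',cv2.resize(w['img'][:,:,::-1],(800,600)))
np.save('w2.npy',w,allow_pickle=True)
E
```

```text
time: 2.12
tool_pos: [491.1, 93.3, 449.6]
tcp_rot: [180.0, 0.0, 16.8]
ft_force: [1.3, -1.0, 0.6]
finger_gap: 85.3
grip_force: 0.0
time: 2.75
tool_pos: [467.0, 329.6, 444.3]
tcp_rot: [-180.0, 0.0, 27.3]
ft_force: [-0.0, -0.4, -0.5]
finger_gap: 85.6
grip_force: 0.0
time: 3.38
tool_pos: [468.2, 325.8, 419.2]
tcp_rot: [-180.0, 0.0, 77.7]
ft_force: [0.2, -0.5, 0.3]
finger_gap: 85.2
grip_force: 0.0
time: 4.0
tool_pos: [468.2, 325.8, 394.2]
tcp_rot: [-180.0, 0.0, 128.1]
ft_force: [-0.3, -0.3, 0.6]
finger_gap: 85.2
grip_force: 0.0
time: 4.5
tool_pos: [468.0, 326.0, 379.0]
tcp_rot: [-179.9, -0.0, 157.9]
ft_force: [-0.3, 0.5, -0.2]
finger_gap: 85.2
grip_force: 0.0
```

View pics/w2.png

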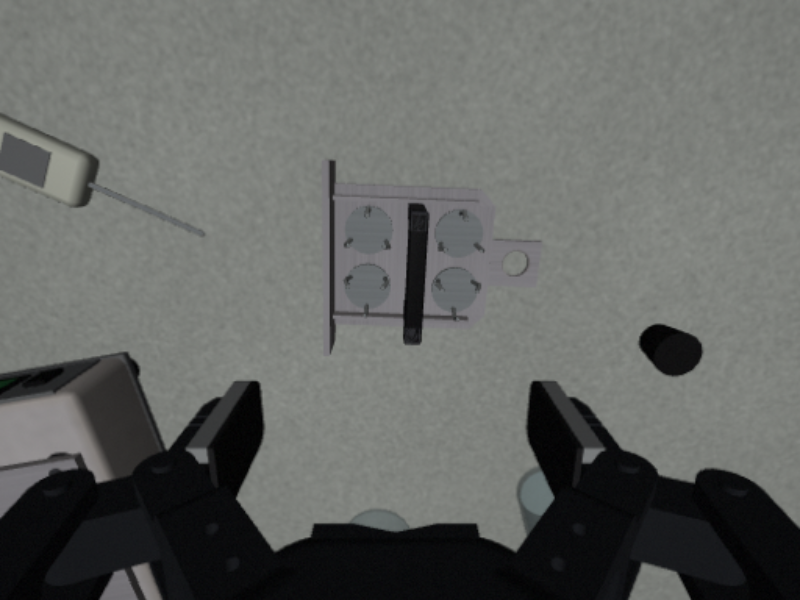

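The wrist view shows the tray handle from (418,208) to (413,342), its tongue hole at (515,263), and the end plate's top edge from (332,160) to (327,353).

Run:
```python
from h import *
w=np.load('w2.npy',allow_pickle=True).item()
g=cv2.cvtColor(w['img'],cv2.COLOR_RGB2GRAY)
m=np.zeros_like(g);m[125:225,252:282]=(g[125:225,252:282]<50)
n,l,s,c=cv2.connectedComponentsWithStats(m);k=1+s[1:,4].argmax();print(s[k],c[k])
ys,xs=np.where(l==k)
for y in range(ys.min(),ys.max()+1,8): print(y,xs[ys==y].min(),xs[ys==y].max())
k=.64
print('handle ends',onz(w,[(418.5*k,213*k),(413*k,337*k)],68).round(1), 'c',onz(w,[c[1+s[1:,4].argmax()]],66).round(1))
h=onz(w,[(515.5*k,263.5*k)],5)[0];e=onz(w,[(332*k,160*k),(327*k,353*k)],32);print('hole',h.round(1),'end',e.round(1))
em=e.mean(0);d=h-em;print(em,'yaw',np.degrees(np.arctan2(d[1],d[0])),'len',np.hypot(*d[:2]), 'end yaw',np.degrees(np.arctan2(*(e[0]-e[1])[[1,0]])))
```

```text
[ 258  130   16   90 1080] [265.49907407 174.49722222]
130 262 267
138 261 273
146 262 273
154 261 272
162 261 272
170 260 271
178 260 271
186 260 271
194 259 270
202 258 270
210 258 269
218 259 268
handle ends [[432.4 355.3  68. ]
 [507.3 322.3  68. ]] c [[467.1 339.4  66. ]]
hole [504.9 411.1   5. ] end [[382.8 314.5  32. ]
 [509.1 252.9  32. ]]
[445.93220253 283.69580208  32.        ] yaw 65.18200362312759 len 140.39817663807312 end yaw 153.973938969636
```

```bash
python3 -m jog '0.026 0.126 0.5 0 0 0.045 -1;0 0 0.5 0 0 0 -1;0 0 0.4 0 0 0 -1;0 0 0.22 0 0 0 -1;0 0 0 0 0 0 0' 80; python3 -m jog '0 0 0 0 0 0 1;0 0 0 0 0 0 1;0 0 0 0 0 0 1;0 0 0 0 0 0 1'
```

```text
time: 5.18
tool_pos: [469.2, 338.9, 215.6]
tcp_rot: [-179.8, -0.1, 155.2]
ft_force: [0.4, -0.1, 0.3]
finger_gap: 69.9
grip_force: 0.0
time: 5.68
tool_pos: [470.5, 340.1, 219.3]
tcp_rot: [179.9, 0.1, 155.4]
ft_force: [-1.2, -1.7, 6.6]
finger_gap: 10.2
grip_force: 79.2
```

```bash
python3 -m jog '0 0 -0.3 0 0 0 1;0 0 -0.4 0 0 0 1;0 0 -0.4 0 0 0 1;0 0 -0.3 0 0 0 1;-0.342 -0.42 0 0 0 0 1'; python3 -m jog '-0.342 -0.42 0 0 0 0 1;-0.342 -0.42 0 0 0 0 1;-0.342 -0.42 0 0 0 0 1;-0.342 -0.42 0 0 0 0 1;-0.342 -0.42 0 0 0 0 1'
python3 -m jog '0 0 0 0 0 0.08 1;0 0 0 0 0 0.1637 1;0 0 0 0 0 0.1637 1;0 0 0 0 0 0.1637 1;0 0 0 0 0 0.1637 1'
python3 -m jog '0 0 0 0 0 0.1637 1;0 0 0 0 0 0.1637 1;0 0 0 0 0 0.1637 1;0 0 0 0 0 0.1637 1;0 0 0 0 0 0.1637 1'
python3 -m jog '0 0 0 0 0 0.1637 1;0 0 0 0 0 0.1637 1;0 0 0 0 0 0.1637 1;0 0 0 0 0 0.1637 1;0 0 0 0 0 0.1637 1'
python3 -m jog '0 0 0 0 0 0.1637 1;0 0 0 0 0 0.1637 1;0 0 0 0 0 0.0837 1;0 0 0 0 0 0 1'
python3 - <<'E'
from h import *
w=shot('wrist'); 
cv2.imwrite('pics/w3.png',cv2.resize(w['img'][:,:,::-1],(800,600)))
np.save('w3.npy',w,allow_pickle=True)
E
```

```text
time: 6.3
tool_pos: [483.5, 289.7, 361.1]
tcp_rot: [179.7, 0.2, 155.6]
ft_force: [1.3, -2.1, -4.5]
finger_gap: 10.6
grip_force: 78.8
time: 6.92
tool_pos: [551.2, 23.6, 357.0]
tcp_rot: [-180.0, -0.1, 155.4]
ft_force: [1.1, 0.3, -5.1]
finger_gap: 10.5
grip_force: 78.8
time: 7.55
tool_pos: [551.0, 25.3, 356.8]
tcp_rot: [-179.9, -0.0, 110.9]
ft_force: [0.3, 0.1, -5.2]
finger_gap: 10.1
grip_force: 79.0
time: 8.18
tool_pos: [551.0, 25.4, 356.8]
tcp_rot: [-179.9, 0.0, 61.8]
ft_force: [-0.7, -0.2, -4.5]
finger_gap: 10.4
grip_force: 79.0
time: 8.8
tool_pos: [551.0, 25.4, 356.8]
tcp_rot: [-180.0, 0.1, 12.7]
ft_force: [0.7, -0.1, -4.5]
finger_gap: 10.3
grip_force: 79.0
time: 9.3
tool_pos: [551.1, 25.4, 357.0]
tcp_rot: [180.0, 0.1, -11.6]
ft_force: [1.1, -0.1, -4.8]
finger_gap: 10.6
grip_force: 79.0
```

View pics/w3.png

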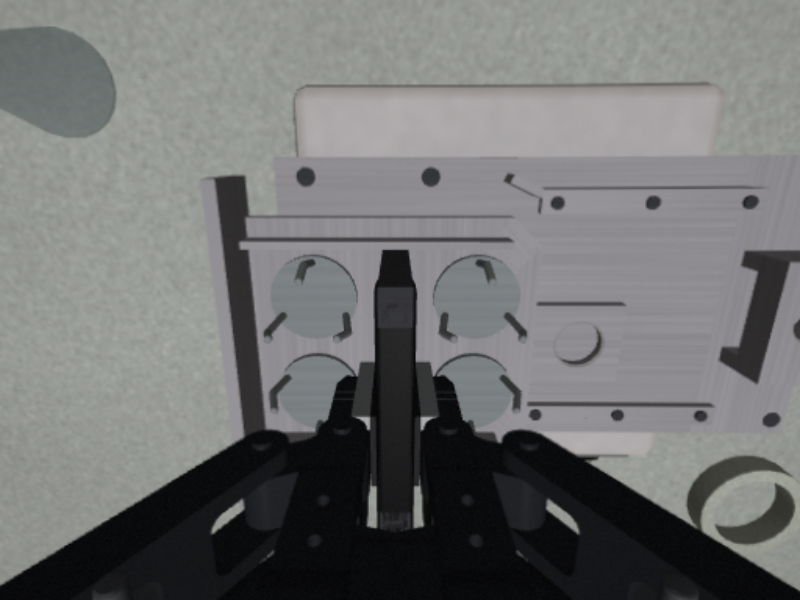

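The tray hangs level over the shelf, tongue towards the rails. Its hole is at (578,343), and the plate screws are at (306,177), (431,176) and (771,419). Now the alignment check.

Run:
```python
from h import *
w=np.load('w3.npy',allow_pickle=True).item();k=.64
O=np.array([529.0,-85.6]);y=np.radians(-101.62);X=np.array([np.cos(y),np.sin(y)]);Y=np.array([-X[1],X[0]])
def sh(P): return [( round(float((p[:2]-O)@X),1),round(float((p[:2]-O)@Y),1)) for p in P]
print('screws',sh(onz(w,np.array([(306,177),(431,176),(771,419)])*k,100)))
print('rail screws',sh(onz(w,np.array([(558,202),(653,202),(750,202),(535,415),(617,415),(700,416)])*k,114)))
print('trayhole',sh(onz(w,[(578*k,343*k)],144)),'floor edge/wall top',sh(onz(w,np.array([(248,217),(512,217)])*k,144)),sh(onz(w,np.array([(242,245),(512,241)])*k,159)))
```

```text
screws [(-155.4, 65.4), (-95.1, 66.0), (98.6, -66.6)]
rail screws [(-37.5, 54.9), (5.6, 54.8), (48.9, 54.5), (-37.7, -56.6), (5.6, -56.3), (48.8, -56.5)]
trayhole [(-32.9, -2.4)] floor edge/wall top [(-171.1, 51.8), (-65.7, 52.0)] [(-169.6, 43.4), (-68.8, 45.0)]
```

```bash
python3 -m jog '0.02 0 0.15 0 0 0 1;0 0 0.15 0 0 0 1;0 0 0.05 0 0 0 1;0 0 0 0 0 0 1;0 0 0 0 0 0 1';python3 -m jog '0 0 0.01 0 0 0 1;0 0 0.01 0 0 0 1;0 0 0 0 0 0 1;0 0 0 0 0 0 1'
```

```text
time: 9.98
tool_pos: [553.6, 24.9, 323.1]
tcp_rot: [-180.0, -0.0, -11.6]
ft_force: [-0.3, 0.1, -4.5]
finger_gap: 10.2
grip_force: 78.9
time: 10.48
tool_pos: [553.4, 24.9, 320.7]
tcp_rot: [-180.0, -0.0, -11.6]
ft_force: [0.1, 0.4, -4.9]
finger_gap: 10.5
grip_force: 78.9
```

```bash
python3 -m jog '0 0 0.01 0 0 0 1;0 0 0 0 0 0 1;0 0 0.01 0 0 0 1;0 0 0 0 0 0 1';python3 -m jog '0 0 0.005 0 0 0 1;0 0 0 0 0 0 1'
```

```text
time: 10.98
tool_pos: [553.4, 24.9, 319.2]
tcp_rot: [-180.0, -0.0, -11.6]
ft_force: [-2.8, -0.2, 1.1]
finger_gap: 10.3
grip_force: 79.7
time: 11.22
tool_pos: [553.4, 24.9, 319.2]
tcp_rot: [-180.0, -0.0, -11.6]
ft_force: [-6.5, -0.6, 5.6]
finger_gap: 10.5
grip_force: 80.6
```

```bash
python3 -m jog '0 0 -0.007 0 0 0 1;0 0.15 0 0 0 0 1;0 0.15 0 0 0 0 1;0 0.1 0 0 0 0 1;0 0 0 0 0 0 1';python3 -m jog '0 0.1 0 0 0 0 1;0 0.1 0 0 0 0 1;0 0.1 0 0 0 0 1;0 0 0 0 0 0 1'
```

```text
time: 11.85
tool_pos: [545.3, -15.9, 319.2]
tcp_rot: [179.9, -0.0, -11.7]
ft_force: [-1.0, -3.7, 2.7]
finger_gap: 10.4
grip_force: 80.0
time: 12.35
tool_pos: [539.2, -44.8, 319.2]
tcp_rot: [179.9, -0.0, -11.7]
ft_force: [-0.8, -2.2, 4.6]
finger_gap: 10.5
grip_force: 80.3
```

```bash
python3 -m jog '0 0.1 0 0 0 0 1;0 0.1 0 0 0 0 1;0 0.1 0 0 0 0 1;0 0.05 0 0 0 0 1;0 0 0 0 0 0 1';python3 -m jog '0 0.02 0 0 0 0 1;0 0.02 0 0 0 0 1;0 0.01 0 0 0 0 1;0 0 0 0 0 0 1'
```

```text
time: 12.98
tool_pos: [532.3, -78.3, 319.2]
tcp_rot: [180.0, -0.0, -11.6]
ft_force: [0.5, 1.7, 4.8]
finger_gap: 10.6
grip_force: 80.4
time: 13.48
tool_pos: [531.4, -82.5, 319.2]
tcp_rot: [-180.0, -0.0, -11.6]
ft_force: [1.8, 4.9, 4.9]
finger_gap: 10.3
grip_force: 80.4
```

```bash
python3 -m jog '0 0.015 0 0 0 0 1;0 0 0 0 0 0 1;0 0.015 0 0 0 0 1;0 0 0 0 0 0 1';python3 -m jog '0 0.015 0 0 0 0 1;0 0 0 0 0 0 1'
```

```text
time: 13.98
tool_pos: [530.9, -85.4, 319.3]
tcp_rot: [-179.9, -0.0, -11.6]
ft_force: [0.8, 5.6, 5.3]
finger_gap: 10.3
grip_force: 80.4
time: 14.22
tool_pos: [530.7, -85.9, 319.2]
tcp_rot: [-179.8, -0.0, -11.6]
ft_force: [1.2, 11.0, 5.7]
finger_gap: 10.4
grip_force: 80.4
```

```bash
python3 -m jog '0 0.02 0 0 0 0 1;0 0 0 0 0 0 1'; python3 -m jog '0 0 0 0 0 0 -1;0 0 0 0 0 0 -1;0 0 0 0 0 0 -1;0 0 0 0 0 0 -1'; python3 -m jog '0 0 -0.4 0 0 0 -1;0 0 -0.5 0 0 0 -1;0 0 0 0 0 0 -1'
python3 - <<'E'
from h import *
w=shot('wrist'); 
cv2.imwrite('pics/w4.png',cv2.resize(w['img'][:,:,::-1],(800,600)))
np.save('w4.npy',w,allow_pickle=True)
E
```

```text
time: 14.48
tool_pos: [530.6, -86.6, 319.2]
tcp_rot: [-179.7, -0.0, -11.5]
ft_force: [3.5, 20.4, 5.7]
finger_gap: 10.6
grip_force: 80.5
time: 14.98
tool_pos: [529.8, -89.5, 318.7]
tcp_rot: [180.0, 0.0, -11.6]
ft_force: [-0.5, -0.8, 0.1]
finger_gap: 81.6
grip_force: 0.0
time: 15.35
tool_pos: [531.1, -89.7, 414.3]
tcp_rot: [180.0, -0.5, -11.6]
ft_force: [0.5, 0.9, -0.3]
finger_gap: 85.3
grip_force: 0.0
```

View pics/w4.png

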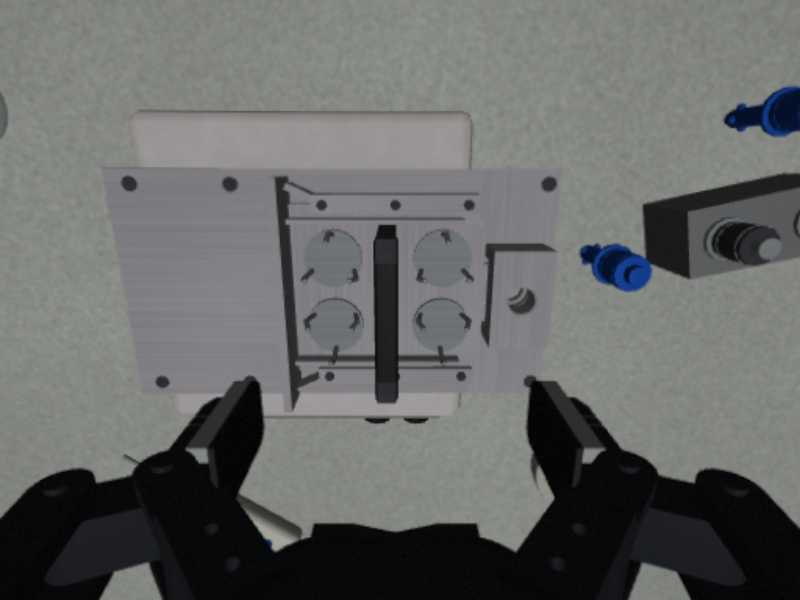

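Run:
```python
from h import *
w=np.load('w4.npy',allow_pickle=True).item();k=.64
O=np.array([529.0,-85.6]);y=np.radians(-101.62);X=np.array([np.cos(y),np.sin(y)]);Y=np.array([-X[1],X[0]])
def W(p): return np.r_[O+p[0]*X+p[1]*Y,p[2]]
def sh(P): return [( round(float((p[:2]-O)@X),1),round(float((p[:2]-O)@Y),1)) for p in P]
print('screws',sh(onz(w,np.array([(129,184),(230,184),(549,184),(163,382)])*k,100)), 'hole',sh(onz(w,[(521.5*k,300.5*k)],127)))
for n,p in dict(endtopin=(-60,71,132),endtopout=(-65,71,132),hA=(-6,32,168),hB=(6,32,168),hC=(-6,-32,168),hD=(6,-32,168),tonguehole=(80,0,105)).items(): print(n,(proj(w,[W(p)])[0]/k).round(1))
b=w['img'][:,:,::-1]
c1=cv2.resize(b[105:175,165:245],None,fx=5,fy=5,interpolation=3);c2=cv2.resize(b[160:230,300:370],None,fx=5,fy=5,interpolation=3)
cv2.imwrite('pics/c2.png',np.hstack([c1,c2]))
```

```text
screws [(-156.4, 65.3), (-95.8, 65.6), (98.1, 65.6), (-155.7, -67.3)] hole [(79.7, -0.2)]
endtopin [275.1 176.7]
endtopout [265.7 176.7]
hA [373.6 262.2]
hB [398.1 262.2]
hC [375.2 380.7]
hD [397.9 380.7]
tonguehole [512.8 290.2]
```

View pics/c2.png

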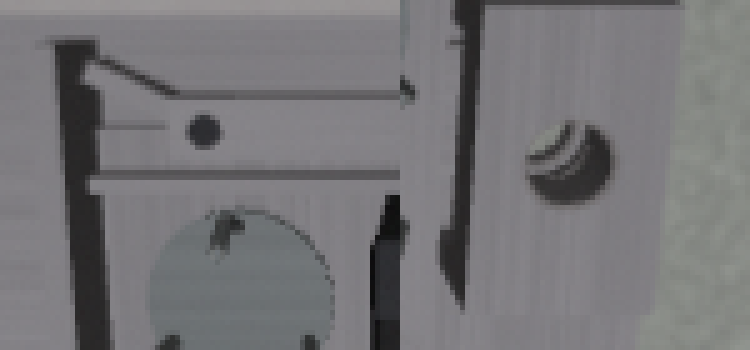

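The end plate's inner top edge is at view (275,178) and the home prediction is (275,177), so the tray is home. Going to the pin.

```bash
python3 -m jog '0 0 0 0 0 -0.1693 -1;0 0 0 0 0 -0.1693 -1;0 0 0 0 0 -0.1693 -1;0 0 0 0 0 -0.1693 -1;0 0 0 0 0 -0.1693 -1'; python3 -m jog '0 0 0 0 0 -0.1693 -1;0 0 0 0 0 -0.1693 -1;0 0 0 0 0 -0.1693 -1;0 0 0 0 0 -0.1693 -1;0 0 0 0 0 -0.1693 -1'; python3 -m jog '-0.58 -0.06 0.1 0 0 0 -1;-0.58 -0.06 0.1 0 0 0 -1;-0.58 -0.06 0.1 0 0 0 -1;-0.61 -0.07 0.1 0 0 0 -1;0 0 0 0 0 0 -1'
python3 - <<'E'
from h import *
w=shot('wrist'); print(sense()['tool_pos'])
np.save('w5.npy',w,allow_pickle=True)
print(proj(w,[(506,-325,100),(506,-325,92)]))
cv2.imwrite('pics/w5.png',cv2.resize(w['img'][150:340,150:400,::-1],(750,570),interpolation=3))
E
```

```text
time: 16.02
tool_pos: [529.6, -89.3, 407.0]
tcp_rot: [-179.9, 0.1, 39.5]
ft_force: [-0.0, -0.1, -0.9]
finger_gap: 85.3
grip_force: 0.0
time: 16.65
tool_pos: [529.6, -89.3, 407.0]
tcp_rot: [-179.8, -0.0, 90.3]
ft_force: [-0.6, 0.3, -0.5]
finger_gap: 85.0
grip_force: 0.0
time: 17.27
tool_pos: [502.8, -327.9, 365.4]
tcp_rot: [-179.8, -0.1, 89.7]
ft_force: [-0.0, 0.8, -0.7]
finger_gap: 85.3
grip_force: 0.0
[ 503.54307361 -325.93726885  366.15042003]
[[258.12090637 191.11905015]
 [257.98778469 188.42094833]]
```

View pics/w5.png

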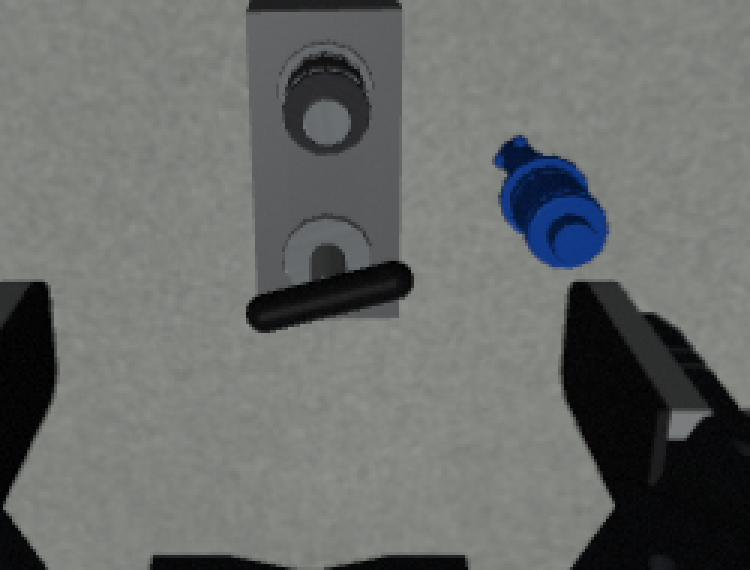

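The crop shows the button top at (327,122), the head around it, the T-bar below at (330,297), and a blue look-alike to the right at (560,225), clear of the finger paths.

```bash
python3 -m jog '0.011 0.031 0.45 0 0 0 -1;0 0 0.45 0 0 0 -1;0 0 0.27 0 0 0 -1;0 0 0.1 0 0 0 -1;0 0 0 0 0 0 -0.2' 50; python3 -m jog '0 0 0 0 0 0 1;0 0 0 0 0 0 1;0 0 0 0 0 0 1;0 0 0 0 0 0 1'
```

```text
time: 17.95
tool_pos: [508.1, -322.3, 241.6]
tcp_rot: [-180.0, -0.0, 90.0]
ft_force: [-0.0, -0.3, 0.5]
finger_gap: 69.8
grip_force: 0.0
time: 18.45
tool_pos: [508.4, -323.5, 243.6]
tcp_rot: [179.9, 0.1, 90.0]
ft_force: [-1.5, 1.5, 4.8]
finger_gap: 24.3
grip_force: 48.8
```

```bash
python3 -m jog '0 0 -0.3 0 0 0 1;0 0 -0.5 0 0 0 1;0 0 -0.5 0 0 0 1;0 0 0 0 0 0 1;0 0 0 0 0 0 1'; python3 -m jog '0.5 0 0 0 0 0 1;0.5 0 0 0 0 0 1;0 0 0 0 0 0 1;0 0 0 0 0 0 1'
python3 - <<'E'
from h import *
w=shot('wrist'); print(sense()['tool_pos'])
np.save('w6.npy',w,allow_pickle=True)
cv2.imwrite('pics/w6.png',cv2.resize(w['img'][70:384,100:420,::-1],(611,600),interpolation=3))
E
```

```text
time: 19.08
tool_pos: [507.8, -323.1, 371.7]
tcp_rot: [180.0, 0.0, 90.0]
ft_force: [0.1, 0.1, -1.3]
finger_gap: 24.2
grip_force: 49.3
time: 19.58
tool_pos: [507.7, -223.0, 370.3]
tcp_rot: [-179.9, -0.0, 90.0]
ft_force: [-0.5, -1.3, -2.0]
finger_gap: 24.3
grip_force: 49.5
[ 507.73013671 -223.54467861  370.67790149]
```

View pics/w6.png

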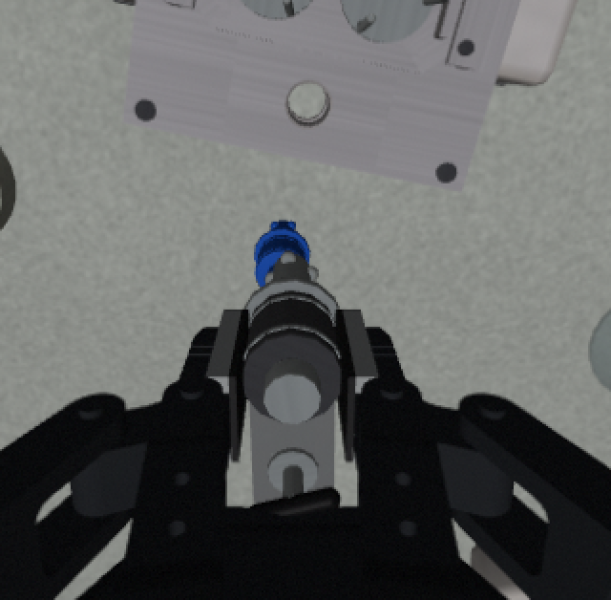

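The pin is held upright by its head. Its button is at crop (293,391) and the bridge hole at (307,102).

Run:
```python
from h import *
w=np.load('w6.npy',allow_pickle=True).item();f=611/320
n=lambda u,v:[(100+u/f,70+v/f)]
print('hole',onz(w,n(307,102.5),127),'screws',onz(w,n(145,110)+n(446,172.5),100))
for z in (225,227): print('button',onz(w,n(293,391),z))
print('collar',onz(w,n(292,305),189))
```

```text
hole [[ 512.60001484 -162.85887605  127.        ]] screws [[ 444.52121291 -168.05403554  100.        ]
 [ 574.56784344 -194.89038055  100.        ]]
button [[ 507.26900927 -223.18240203  225.        ]]
button [[ 507.26500411 -221.86846075  227.        ]]
collar [[ 507.01264179 -217.36431599  189.        ]]
```

```bash
python3 -m jog '0.3 0.026 0 0 0 0 1;0.3 0.026 0 0 0 0 1;0 0 0 0 0 0 1;0 0 0.1 0 0 0 1;0 0 0 0 0 0 1'; python3 -m jog '0 0 0.03 0 0 0 1;0 0 0.03 0 0 0 1;0 0 0 0 0 0 1'; python3 -m jog '0 0 0.02 0 0 0 1;0 0 0.01 0 0 0 1;0 0 0 0 0 0 1'
```

```text
time: 20.25
tool_pos: [512.7, -164.1, 360.2]
tcp_rot: [-179.9, -0.0, 89.9]
ft_force: [-0.2, -0.1, -0.9]
finger_gap: 24.5
grip_force: 49.5
time: 20.62
tool_pos: [513.1, -163.2, 355.6]
tcp_rot: [-180.0, -0.0, 90.0]
ft_force: [0.5, 0.5, -1.3]
finger_gap: 24.3
grip_force: 49.5
time: 21.0
tool_pos: [513.2, -163.0, 352.8]
tcp_rot: [-180.0, -0.0, 90.0]
ft_force: [-0.9, -0.4, -2.1]
finger_gap: 24.1
grip_force: 49.5
```

```bash
python3 -m jog '0 0 0.01 0 0 0 1;0 0 0 0 0 0 1;0 0 0 0 0 0 1'; python3 -m jog '0 0 0.01 0 0 0 1;0 0 0 0 0 0 1;0 0 0 0 0 0 1'; python3 -m jog '0 0 0.01 0 0 0 1;0 0 0 0 0 0 1;0 0 0 0 0 0 1'
```

```text
time: 21.38
tool_pos: [513.2, -163.2, 351.9]
tcp_rot: [180.0, 0.0, 90.0]
ft_force: [0.1, -1.1, -1.2]
finger_gap: 24.3
grip_force: 49.5
time: 21.75
tool_pos: [513.2, -163.1, 350.9]
tcp_rot: [-180.0, -0.0, 90.0]
ft_force: [0.4, 1.3, -2.0]
finger_gap: 24.1
grip_force: 49.5
time: 22.12
tool_pos: [513.3, -163.1, 350.0]
tcp_rot: [180.0, 0.0, 90.0]
ft_force: [0.7, 0.4, -0.0]
finger_gap: 24.5
grip_force: 49.5
```

```bash
python3 -m jog '0 0 0.01 0 0 0 1;0 0 0 0 0 0 1;0 0 0 0 0 0 1'; python3 -m jog '0 0 0.01 0 0 0 1;0 0 0 0 0 0 1;0 0 0 0 0 0 1'
```

```text
time: 22.5
tool_pos: [513.4, -163.2, 349.7]
tcp_rot: [179.9, 0.0, 90.0]
ft_force: [-1.4, 0.6, 6.1]
finger_gap: 24.2
grip_force: 50.1
time: 22.88
tool_pos: [513.4, -163.3, 349.5]
tcp_rot: [179.9, 0.0, 90.0]
ft_force: [-3.4, 0.5, 10.5]
finger_gap: 24.4
grip_force: 50.7
```

```bash
python3 -m jog '0 0 -0.015 0 0 0 1;0 0 0 0 0 0 1;0 0 0 0 0 0 0.2;0 0 0 0 0 0 0;0 0 0 0 0 0 0'; python3 -m jog '0 0 -0.2 0 0 0 0;0 0 -0.3 0 0 0 0;0 0 0 0 0 0 0;0 0 0 0 0 0 0'
python3 - <<'E'
from h import *
w=shot('wrist'); print(sense()['tool_pos'])
np.save('w7.npy',w,allow_pickle=True)
cv2.imwrite('pics/w7.png',cv2.resize(w['img'][130:384,130:390,::-1],(614,600),interpolation=3))
E
```

```text
time: 23.5
tool_pos: [513.2, -163.1, 349.0]
tcp_rot: [-180.0, -0.0, 90.0]
ft_force: [0.9, -0.9, -0.1]
finger_gap: 42.9
grip_force: 0.0
time: 24.0
tool_pos: [513.3, -163.2, 400.0]
tcp_rot: [179.9, 0.0, 90.0]
ft_force: [-0.3, 0.1, -1.0]
finger_gap: 42.7
grip_force: 0.0
[ 513.09181465 -163.04514533  399.19622279]
```

View pics/w7.png

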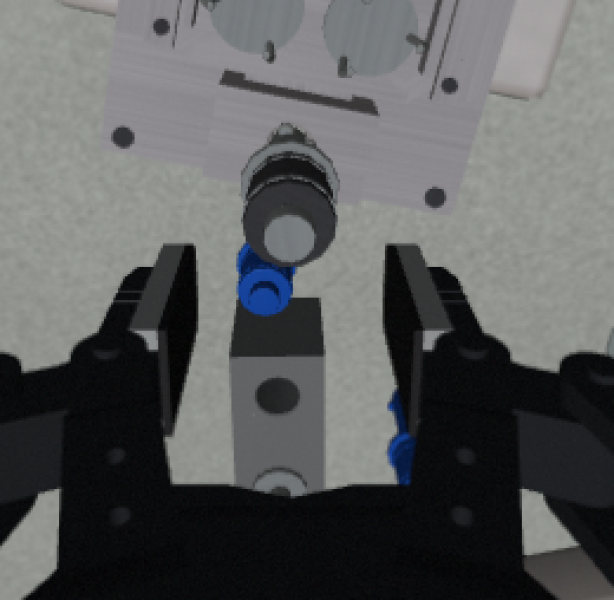

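The pin stands upright in the bridge hole on its balls, with its button at crop (289,240).

```bash
python3 - <<'E'
from h import *
w=np.load('w7.npy',allow_pickle=True).item();f=614/260
print(onz(w,[(130+289/f,130+240/f)],206.5), onz(w,[(130+289.5/f,130+220/f)],198.5))
E
python3 -m jog '0 0 0 0 0 0 1;0 0 0 0 0 0 1;0 0 0 0 0 0 1;0 0 0.1 0 0 0 1;0 0 0 0 0 0 1'
```

```text
[[ 512.87530899 -164.6326758   206.5       ]] [[ 513.02004376 -162.46010092  198.5       ]]
time: 24.68
tool_pos: [512.9, -163.0, 387.9]
tcp_rot: [-179.9, -0.1, 90.0]
ft_force: [0.8, 0.2, -0.7]
finger_gap: -0.3
grip_force: 0.0
```

```bash
python3 -m jog '-0.01 0 0.06 0 0 0 1;0 0 0 0 0 0 1;0 0 0.01 0 0 0 1;0 0 0 0 0 0 1'; python3 -m jog '0 0 0.01 0 0 0 1;0 0 0 0 0 0 1;0 0 0.01 0 0 0 1;0 0 0 0 0 0 1;0 0 0 0 0 0 1'; python3 -m jog '0 0 0.01 0 0 0 1;0 0 0 0 0 0 1;0 0 0 0 0 0 1'; python3 -m jog '0 0 0.01 0 0 0 1;0 0 0 0 0 0 1;0 0 0 0 0 0 1'
```

```text
time: 25.18
tool_pos: [513.3, -164.1, 382.5]
tcp_rot: [180.0, 0.0, 90.0]
ft_force: [-0.6, 1.0, 0.3]
finger_gap: -0.1
grip_force: 0.0
time: 25.8
tool_pos: [513.2, -164.1, 380.4]
tcp_rot: [-180.0, -0.0, 90.0]
ft_force: [0.2, -0.2, -0.5]
finger_gap: -0.1
grip_force: 0.0
time: 26.18
tool_pos: [513.3, -164.2, 379.7]
tcp_rot: [180.0, 0.0, 90.0]
ft_force: [-0.1, 0.3, 2.0]
finger_gap: 0.0
grip_force: 1.1
time: 26.55
tool_pos: [513.3, -164.2, 378.7]
tcp_rot: [180.0, 0.0, 90.0]
ft_force: [0.4, 0.4, 3.8]
finger_gap: 0.1
grip_force: 2.2
```

Contact is at 379.7 as predicted. I'll press on gently.

```bash
python3 -m jog '0 0 0.008 0 0 0 1;0 0 0 0 0 0 1;0 0 0 0 0 0 1'; python3 -m jog '0 0 0.006 0 0 0 1;0 0 0 0 0 0 1;0 0 0 0 0 0 1'; python3 -m jog '0 0 0.006 0 0 0 1;0 0 0 0 0 0 1;0 0 0 0 0 0 1'
```

```text
time: 26.92
tool_pos: [513.2, -164.1, 377.5]
tcp_rot: [-180.0, -0.0, 90.0]
ft_force: [1.2, 0.4, 3.2]
finger_gap: -0.1
grip_force: 1.9
time: 27.3
tool_pos: [513.2, -164.1, 377.1]
tcp_rot: [180.0, 0.0, 90.0]
ft_force: [0.2, 0.2, 4.8]
finger_gap: 0.1
grip_force: 2.3
time: 27.68
tool_pos: [513.2, -164.1, 376.3]
tcp_rot: [-180.0, -0.0, 90.0]
ft_force: [0.2, 0.3, 4.2]
finger_gap: 0.2
grip_force: 2.0
```

```bash
python3 -m jog '0 0 0.01 0 0 0 1;0 0 0.02 0 0 0 1;0 0 0.03 0 0 0 1;0 0 0.03 0 0 0 1;0 0 0 0 0 0 1'; python3 -m jog '0 0 0.04 0 0 0 1;0 0 0.05 0 0 0 1;0 0 0.05 0 0 0 1;0 0 0 0 0 0 1'
```

```text
time: 28.3
tool_pos: [513.0, -164.1, 366.7]
tcp_rot: [-179.9, -0.0, 90.0]
ft_force: [0.3, 1.0, -0.3]
finger_gap: 0.4
grip_force: 0.0
time: 28.8
tool_pos: [513.1, -164.1, 352.8]
tcp_rot: [-180.0, -0.0, 90.0]
ft_force: [-0.0, 0.4, 0.6]
finger_gap: 0.2
grip_force: 0.4
```

```bash
python3 -m jog '0 0 0.03 0 0 0 1;0 0 0.03 0 0 0 1;0 0 0 0 0 0 1'; python3 -m jog '0 0 0.03 0 0 0 1;0 0 0.03 0 0 0 1;0 0 0 0 0 0 1;0 0 0 0 0 0 1'; python3 -m jog '0 0 0.02 0 0 0 1;0 0 0.02 0 0 0 1;0 0 0 0 0 0 1;0 0 0 0 0 0 1'
```

```text
time: 29.18
tool_pos: [513.1, -164.0, 347.0]
tcp_rot: [-180.0, -0.0, 90.0]
ft_force: [0.1, -0.7, 0.2]
finger_gap: 0.2
grip_force: 0.0
time: 29.68
tool_pos: [513.2, -164.1, 341.3]
tcp_rot: [-180.0, -0.0, 90.0]
ft_force: [-0.2, 0.3, -0.1]
finger_gap: 0.1
grip_force: 0.0
time: 30.18
tool_pos: [513.3, -164.2, 337.7]
tcp_rot: [180.0, 0.0, 90.0]
ft_force: [-0.0, -0.8, 3.5]
finger_gap: 0.2
grip_force: 1.8
```

```bash
python3 -m jog '0 0 0.02 0 0 0 1;0 0 0 0 0 0 1;0 0 0.015 0 0 0 1;0 0 0 0 0 0 1;0 0 0 0 0 0 1'; python3 -m jog '0 0 0.01 0 0 0 1;0 0 0 0 0 0 1;0 0 0 0 0 0 1'
```

```text
time: 30.8
tool_pos: [513.3, -164.2, 334.4]
tcp_rot: [180.0, 0.0, 90.0]
ft_force: [-1.5, 0.5, 7.0]
finger_gap: 0.1
grip_force: 3.5
time: 31.18
tool_pos: [513.4, -164.2, 334.3]
tcp_rot: [179.9, 0.0, 90.0]
ft_force: [-4.4, 1.7, 12.9]
finger_gap: 0.0
grip_force: 6.4
```

Rigid stop at 334.3, where 334 was expected with the pin home. Retreating and checking.

```bash
python3 -m jog '0 0 -0.1 0 0 0 1;0 0 -0.3 0 0 0 1;0 0 -0.3 0 0 0 1;-0.3 0 -0.2 0 0 0 1;-0.3 0 0 0 0 0 1'
python3 - <<'E'
from h import *
w=shot('wrist'); print(sense()['tool_pos'])
O=np.array([529.0,-85.6]);y=np.radians(-101.62);X=np.array([np.cos(y),np.sin(y)]);Y=np.array([-X[1],X[0]])
print('button if home & free',proj(w,[(512.9,-163.6,167),(512.9,-163.6,161)]),'end plate inner top',proj(w,[np.r_[O-60*X+a*Y,132] for a in(71,-71)]))
cv2.imwrite('pics/w8.png',cv2.resize(w['img'][:,:,::-1],(800,600),interpolation=3))
E
```

```text
time: 31.8
tool_pos: [513.6, -224.7, 425.0]
tcp_rot: [179.8, 0.1, 90.0]
ft_force: [-0.3, -0.6, -0.1]
finger_gap: 0.1
grip_force: 0.0
[ 512.95555974 -227.74027775  423.60354392]
button if home & free [[251.27842981 120.15627182]
 [251.28410974 119.64857522]] end plate inner top [[ 383.51737223  -54.84507954]
 [ 192.46944336 -104.9237905 ]]
```

View pics/w8.png

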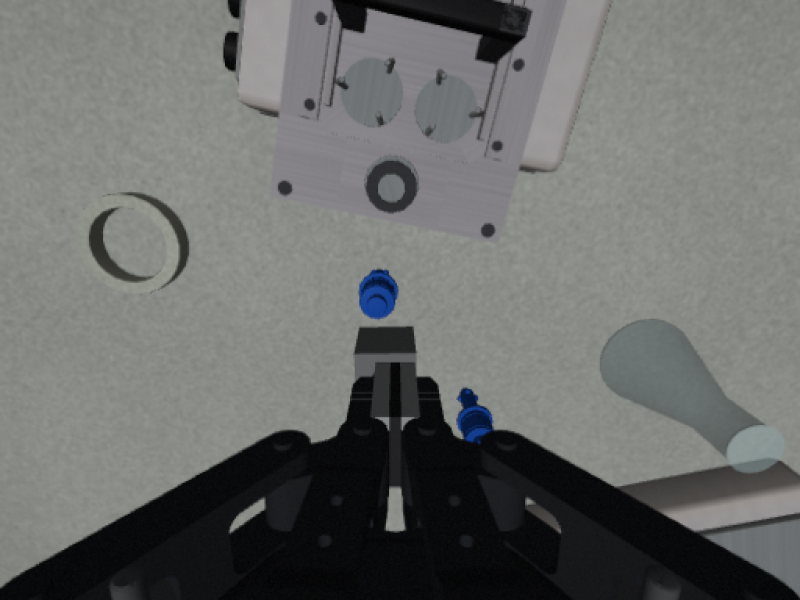

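The pin is down in the bridge: its button is at view (391,187), and the home prediction is (392,188). The head is concentric with it and the gripper is clear. Handing in.

```bash
python3 -c "
from bench import *
print(hand_in())"
```

```text
the job is handed in; nothing more can be done
None
```

The tray is home in the rails, the ball-lock pin is pressed down through the bridge until its collar seated, and I handed the job in at about 32 s; no verdict came back, and I did not separately measure whether the button sprang fully out.

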